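Clear the off-cut and hang the T-square

TASK

Something has been left lying under the peg of the little wooden tool stand, where the T-square has to hang: lift that pine off-cut out of the way and lay it down inside the plywood tray. Then hang the wooden T-square on the peg by the eye at the end of its blade, so that it hangs plumb and free above the bench. Do not let the T-square fall over, and leave the other things where they are.

Things in the scene. Friction and masses are not known exactly. Their poses are not given: they have to be found in the camera images.
- stand: Fixed wooden tool stand: upright board 84 mm wide, 18 thick, 205 high, on a foot 110 wide that reaches 110 mm behind the board's face. Origin: on the bench, mid front face. Its -x axis points out of the face (roughly to the robot), z up. One dark peg, 8 mm thick with a round end, stands out of the face 178 mm up and rises 3 mm to its tip 50 mm in front of the face. Rose 24 mm across, 3 thick, at its root.
- peg (a point): Point on the axis of the stand's peg, half-way along it: 25 mm in front of the board's face, 179.5 mm above the bench. Axes as the stand's: the peg points along -x, y is level across the board, z up.
- off_cut_mid (a point): Centre (15 mm up) of the loose pine off-cut, a bar 45 mm wide (x), 170 long (y), 30 high (z), 0.13 to 0.25 kg. It lies on the bench under the peg, long axis pointing away from the board, one end about 10 mm from the board. The peg tip is only about 45 mm (in plan) from its centre, so to clear the peg grip it across its width 25 to 40 mm from the centre, towards the end away from the board.
- tray_in (a point): Centre of the inner floor of the fixed open plywood tray: outside 142 (x) by 232 (y) by 32 mm high, walls and floor 6 mm, inside 130 by 220 mm. z up.
- tsquare_eye (a point): Centre of the eye of the loose wooden T-square, a 20 mm hole through the blade along its x axis. It stands on its dark head, 110 mm long (y), 24 thick (x), 22 high; the light blade rises from the head's middle, 40 wide (y), 6 thick (x), ending 180 mm above the underside. Eye 160 mm above the underside. z points up the blade; both faces alike; 0.08 to 0.15 kg.
- tsquare_foot (a point): Middle of the underside of the T-square's head, 160 mm below the eye. When it hangs on the peg this point is about 13 mm above the bench: no room for the off-cut below it.
- open_tin: Bystander: open grey tin, 63 mm across, 56 mm high, loose; origin at the centre of its underside.
- tape_measure: Bystander: pocket tape measure, 35x93x61 mm, loose; origin under its middle.
- tsquare: The T-square itself; origin: middle of the underside of its head, axes as for its eye.
- off_cut: The off-cut itself; origin at the centre of its underside, axes as for its centre.
Mind the look-alikes: they are no part of the job. What is shaped like the off_cut but green is not meant.

How it is judged:
On the way, in this order (a step that is already met when the one before it is completed fails the run):
1. the off-cut lies inside the tray (x of off_cut_mid in the frame of tray_in between -0.045 and 0.045 m and y of off_cut_mid in the frame of tray_in between -0.045 and 0.045 m and z of off_cut_mid in the frame of tray_in below 0.027 m), for 0.2 s.
2. the T-square's eye is on the peg (x of tsquare_eye in the frame of peg between -0.024 and 0.024 m and y of tsquare_eye in the frame of peg between -0.01 and 0.01 m and z of tsquare_eye in the frame of peg between -0.012 and 0.003 m), for 0.2 s.
At the end, for the whole second after the job is handed in: Off-cut at rest in the tray: centre within 45 mm of its middle each way, under 27 mm above its floor. T-square at rest on the peg: eye within 24 mm of its middle along it, 10 mm sideways, 12 mm below to 3 mm above; upright to 0.12 rad, head over 5 mm off the bench, weight on the stand (all of step 1 and all of step 2 and angle between tsquare_foot's own z axis and vertical below 0.12 rad and height (world z) of tsquare_foot above 0.005 m and contact force between tsquare and stand above 0.3 N and linear speed of tsquare below 0.05 m/s and linear speed of off_cut below 0.02 m/s); the robot touches nothing.
It fails at once if the T-square falls over (leans more than 0.7 rad) (angle between tsquare_foot's own z axis and vertical above 0.7 rad).
It fails at once if the open tin is moved more than 30 mm (distance of open_tin from where it was at the start of the episode above 0.03 m).
It fails at once if the tape measure is moved more than 30 mm (distance of tape_measure from where it was at the start of the episode above 0.03 m).
It also fails if it takes over 72 s, if anything falls off the work surface, if the arm or the gripper's body presses on something with over 40 N, if the wrist force passes 120 N, or if a joint passes its speed limit or range.

ROBOT

A 7-joint arm with a two-finger parallel gripper is mounted at the origin on a cart in front of the work surface, level with it; the furniture and walls round the work are solid. World frame = base frame: x ahead of the robot, y to its left, z up, the work surface at z = 0. Lengths are in m, angles in rad, forces in N, time in s.
With the tool pointing down it reaches from about 0.4 to 0.875 m from the base axis. Payload 19.3 kg.
Tool frame: the origin (TCP) lies at the very end of the fingers, on their centre line; the grasp point (between the pads) lies 19 mm behind it; z points along the fingers, y is the line along which they close (so a half turn about z gives the same grasp; the last joint's range is limited). The gripper opens to 85 mm and grips with 20 to 120 N. Pads are 22 mm wide; open, the fingers measure 114 mm over their backs; the gripper's body (76 mm by 85 mm) begins 54 mm behind the grasp point. The pads swing forward as they close: fully open they stand 13 mm farther back than shut.
Start: joints at [1.094, 0.521, -0.036, 1.599, 0.021, 1.021, -0.113], TCP at [0.247, -0.574, 0.231] pointing down, gripper open.
Joint ranges: [-2.91, 2.91], [-0.3, 2.13], [-1.5, 1.42], [0.17, 2.43], [-1.26, 4.41], [0.16, 1.93], [-2.52, 2.52]. Speed limits (rad/s): [1.89, 1.89, 2.39, 2.39, 3.01, 3.01, 3.01].

INTERFACE

Orientations are given as [roll, pitch, yaw] about the fixed x, y, z axes, in that order (R = Rz(yaw) Ry(pitch) Rx(roll)).
In Python, from workcell import monitor, optics, job_done gives the robot as it stands.
- The arm moves only by the shell command python3 -m handwheel 'ROWS' [FORCE]. ROWS is JSON, a list of rows, each an object of numbers: "dx", "dy", "dz": the shift along the tool's x, y, z in cm; "wx", "wy", "wz": the turn, a rotation vector about the tool's x, y, z in rad; "claw": the opening in per cent of the stroke, from 0 (shut) to 100 (fully open). A call has 1 to 8 rows; each row shifts and turns the commanded pose from where the row before left it, along the tool's axes as they then stand; what a row does not reach is not made up. A row lasts 1/8 s, in which the tool goes at most 62.5 mm and 10.7 degrees, less where a joint would pass 70% of its speed; a pose out of reach is approached as far as the arm can. A call with a gripper value outside its range is refused whole. The fingers move at their own pace and stop on an object; FORCE is the grip in N (left out, the last holds). Time passes only in rows, so rows that do not move let the fingers close. It gives the time, the measured TCP pose, the force, the opening and the grip force at its end, in the units of the state.
- monitor.observe(): the state, without advancing time (a new reading comes with each control period).
- optics.grab_frame(name): name is "scene" or "top" or "wrist"; returns a dict with "frame" (480x640x3 uint8, blue, green, red), "fovy" (degrees; the focal length in pixels is half the picture's height over the tangent of half this angle, whatever the lens; pixels are square), "cx", "cy" (the principal point, pixels), "R" (3x3) and "t" (3): a world point X has camera coordinates R X + t. Camera axes: x right, y down, z forward; pixel columns grow to the right and rows downward; lengths in m; the calibration is good to about 2 mm. A picture is of the moment at which its call begins. There is no depth.
- job_done(): hands the job in; it is judged then, once.
Trained networks look in the newest picture that a camera, given by its name, has taken for a name from the list of things; names that differ only in an ending like _2 or _b are one class to them, and where a whole thing is asked for, a point or a joint stands for the part that bears it (a point fixed in the world has none). Each returns a list of dicts, best first, with "p" (0 to 1); they miss things now and then, are a little off and sometimes report something else, mostly with a low value. They report only what shows in the picture. A call takes as long as a camera call. They do not tell look-alikes from the thing itself.
- optics.masks_of(name, camera): "region" (480x640 bool, what is visible of it) and "rect" ([left, top, width, height] in pixels, round what is visible of it).
The state is a dict: "clock": time; "qpos": joint angles; "qd": joint speeds; "joint_efforts": joint torques, N m; "position": TCP position; "tool_rot": TCP orientation; "force": force on the tool from outside, world axes, zero at the start; "moment": the same for the moment, N m; "grip_width": finger opening in m; "finger_force": force on a finger pad.
Only numpy, scipy, OpenCV 4.12 (cv2) and the standard library are available. Lean on these libraries where they do the work, as an engineer would, in place of code of your own. Each camera call takes 0.05 s, during which the arm holds its last target. There are 200 camera calls.

## Working session

There is one attempt and no reset: what is moved stays moved. The work goes in short steps, Python scripts to look and compute and a shell command to move; the robot and the scene stay as the last step left them, time stands still between calls to the robot, and variables do not carry over. Pictures are saved under pics/ and viewed, at most 10 in all, crops included, and the job is handed in when it is done.

```bash
mkdir -p pics; ls; cat > h.py <<'E'
import numpy as np,cv2
from workcell import monitor,optics
def grab(n,save=None):
    f=optics.grab_frame(n)
    if save: cv2.imwrite('pics/'+save,f['frame'])
    return f
def ray(f,u,v):
    fl=240/np.tan(np.radians(f['fovy'])/2)
    R=np.array(f['R']);t=np.array(f['t'])
    d=R.T@np.array([(u-f['cx'])/fl,(v-f['cy'])/fl,1]);return -R.T@t,d
def onz(f,u,v,z):
    c,d=ray(f,u,v);return c+d*(z-c[2])/d[2]
def proj(f,X):
    fl=240/np.tan(np.radians(f['fovy'])/2)
    p=np.array(f['R'])@np.array(X)+np.array(f['t']);return [f['cx']+fl*p[0]/p[2],f['cy']+fl*p[1]/p[2]]
E
python3 - <<'E'
from h import *
np.set_printoptions(precision=3,suppress=True)
ims=[]
for c in ['scene','top']:
    f=grab(c,c+'1.png')
    print(c,f['fovy'],f['cx'],f['cy'],-np.array(f['R']).T@np.array(f['t']))
    for n in ['stand','off_cut','tray_in','tsquare','open_tin','tape_measure']:
        for m in optics.masks_of(n,c)[:3]:
            ys,xs=np.nonzero(m['region'])
            print(n,round(m['p'],2),m['rect'],xs.mean().round(),ys.mean().round(),f['frame'][m['region']].mean(0).round())
print(monitor.observe())
E
```

```text
pics
scene 56.66446275998583 323.9843758700295 238.8577468276549 [0.02  0.798 0.554]
stand 0.71 [236.2, 213.4, 60.8, 86.3] 272.0 258.0 [ 51.  95. 146.]
off_cut 0.87 [282.3, 279.5, 71.0, 28.4] 314.0 295.0 [ 96. 166. 208.]
off_cut 0.66 [398.1, 238.1, 53.9, 31.9] 424.0 255.0 [ 65. 156.  41.]
tray_in 0.68 [321.8, 228.0, 73.8, 36.6] 359.0 244.0 [139. 198. 223.]
tsquare 0.82 [211.6, 268.6, 37.2, 102.2] 226.0 325.0 [ 64. 103. 140.]
open_tin 0.8 [381.0, 260.7, 24.6, 29.0] 393.0 272.0 [147. 161. 164.]
open_tin 0.22 [211.4, 271.3, 30.1, 101.9] 226.0 325.0 [ 65. 103. 139.]
tape_measure 0.84 [326.9, 306.6, 25.4, 26.8] 343.0 316.0 [35. 77. 93.]
top 45.50957391675425 321.04123538386455 239.11692402587852 [ 0.389 -0.009  1.327]
stand 0.96 [276.7, 170.3, 46.5, 57.1] 303.0 192.0 [ 47.  78. 115.]
off_cut 0.94 [447.4, 272.1, 43.7, 79.1] 469.0 309.0 [ 60. 122.  53.]
off_cut 0.63 [290.5, 221.4, 29.4, 72.3] 305.0 257.0 [ 82. 125. 156.]
off_cut 0.18 [169.1, 231.6, 42.8, 25.4] 186.0 244.0 [37. 58. 82.]
tray_in 0.63 [404.6, 189.8, 106.5, 69.6] 455.0 224.0 [113. 153. 174.]
tray_in 0.59 [378.0, 290.3, 31.2, 28.5] 393.0 304.0 [64. 71. 77.]
tsquare 0.6 [162.2, 234.4, 52.2, 24.0] 187.0 243.0 [39. 60. 84.]
open_tin 0.96 [377.4, 287.9, 32.5, 29.4] 392.0 303.0 [63. 71. 76.]
open_tin 0.7 [404.2, 192.0, 106.8, 70.2] 455.0 224.0 [113. 153. 174.]
tape_measure 0.86 [253.6, 299.3, 41.6, 13.4] 274.0 307.0 [52. 60. 70.]
tape_measure 0.33 [163.6, 233.4, 49.3, 23.9] 186.0 244.0 [39. 59. 84.]
{'clock': 0.7, 'qpos': array([ 1.094,  0.521, -0.036,  1.6  ,  0.021,  1.021, -0.113]), 'qd': array([-0.001,  0.001, -0.   , -0.   , -0.   , -0.   ,  0.001]), 'joint_efforts': array([ -0.002, -92.668,   1.978, -37.021,   0.018,   0.002,   0.   ]), 'position': array([ 0.247, -0.574,  0.231]), 'tool_rot': array([-3.142, -0.   ,  0.407]), 'force': array([0.064, 0.296, 0.374]), 'moment': array([-0.045,  0.037,  0.021]), 'finger_force': 0.0, 'grip_width': 0.08544932280885953}
```

View pics/scene1.png

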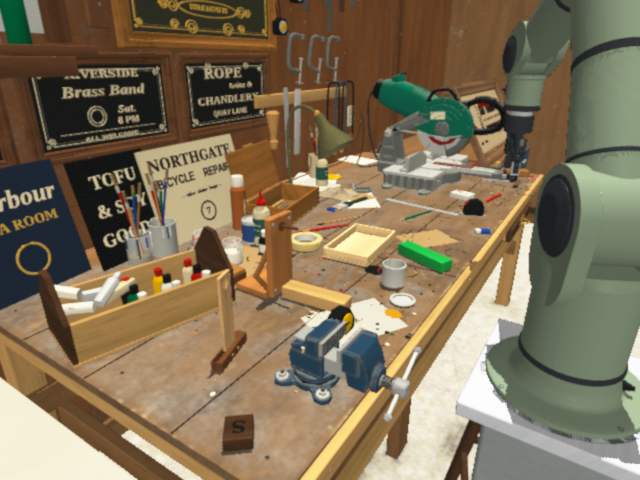

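View pics/top1.png

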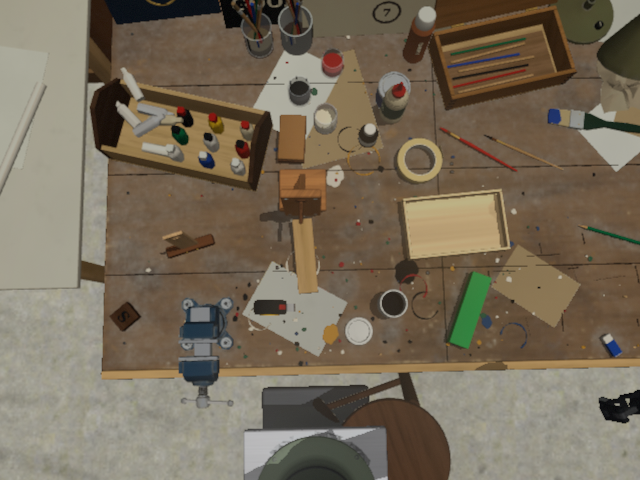

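The scene shows the stand (top image 303,190), with the pine bar under its peg at (305,257). The green bar is at (469,309), the tray at (455,224), the T-square at (187,243), the tin at (393,303) and the tape at (270,307).

Off-cut candidates are the pine bar (305,257) and the green bar (469,309). The pine one fits: it is pine-coloured and lies under the peg. I'll confirm it in a crop.

```bash
python3 - <<'E'
from h import *
np.set_printoptions(precision=3,suppress=True)
f=grab('top'); im=f['frame']
for n,z,k in [('off_cut',.03,1),('tray_in',.032,0),('stand',.205,0),('tsquare',.02,0),('tape_measure',.061,0),('open_tin',.056,0)]:
    for m in optics.masks_of(n,'top')[:2]:
        c=cv2.minAreaRect(np.argwhere(m['region'])[:,::-1].astype(np.float32))
        b=cv2.boxPoints(c); P=np.array([onz(f,*q,z)[:2] for q in b])
        print(n,round(m['p'],2),'ctr',P.mean(0),'edges',[(np.round(np.linalg.norm(P[i+1]-P[i]),3),np.round(np.degrees(np.arctan2(*(P[i+1]-P[i])[::-1])),1)) for i in range(2)])
a=cv2.resize(im[165:305,150:350],None,fx=4,fy=4,interpolation=cv2.INTER_CUBIC)
cv2.imwrite('pics/crop1.png',a)
s=grab('scene')
cv2.imwrite('pics/crop2.png',cv2.resize(s['frame'][200:380,200:400],None,fx=3.3,fy=3.3,interpolation=cv2.INTER_CUBIC))
E
```

```text
off_cut 0.74 ctr [0.537 0.013] edges [(np.float64(0.048), np.float64(-85.4)), (np.float64(0.173), np.float64(-175.5))]
tray_in 0.74 ctr [ 0.602 -0.333] edges [(np.float64(0.242), np.float64(-83.9)), (np.float64(0.15), np.float64(-176.9))]
stand 0.95 ctr [0.637 0.012] edges [(np.float64(0.095), np.float64(-89.4)), (np.float64(0.11), np.float64(-179.7))]
tsquare 0.9 ctr [0.579 0.281] edges [(np.float64(0.114), np.float64(-73.8)), (np.float64(0.056), np.float64(-163.1))]
tsquare 0.43 ctr [0.421 0.085] edges [(np.float64(0.093), np.float64(-91.3)), (np.float64(0.034), np.float64(179.1))]
tape_measure 0.93 ctr [0.42  0.082] edges [(np.float64(0.09), np.float64(-91.3)), (np.float64(0.033), np.float64(179.1))]
tape_measure 0.67 ctr [0.572 0.271] edges [(np.float64(0.109), np.float64(-74.9)), (np.float64(0.052), np.float64(-164.1))]
open_tin 0.67 ctr [ 0.423 -0.178] edges [(np.float64(0.064), np.float64(-91.3)), (np.float64(0.059), np.float64(177.5))]
```

View pics/crop1.png

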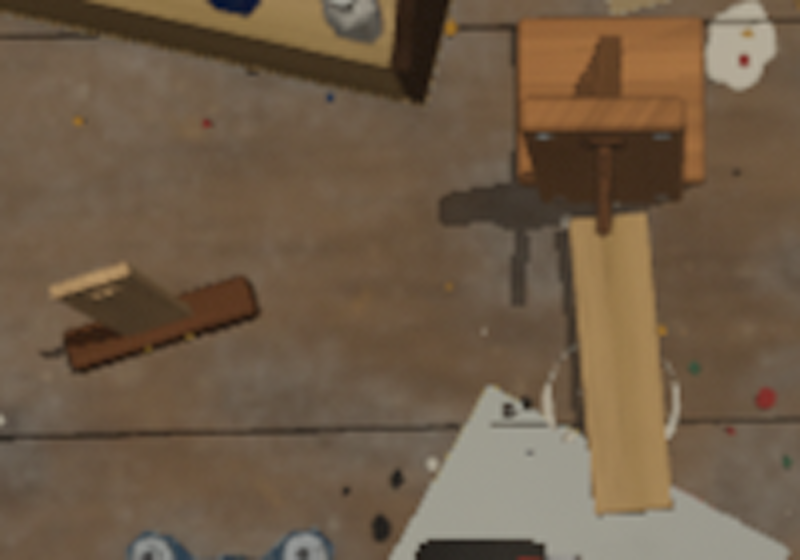

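View pics/crop2.png

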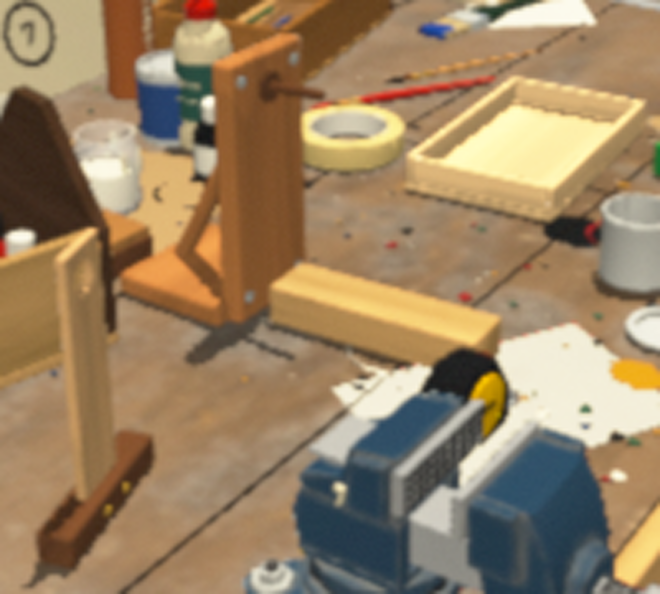

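The crops confirm it: the pine bar lies under the dark peg (crop ~620,360) and the T-square stands upright at left. Next I'll measure from the corner pixels.

```bash
cat > m.py <<'E'
from h import *
np.set_printoptions(precision=4,suppress=True)
f=grab('top');s=grab('scene')
def T(p,z): return onz(f,150+(p[0]+.5)/4-.5,165+(p[1]+.5)/4-.5,z)
def tri(pt,ps):
    A=[];b=[]
    for g,(u,v) in [(f,(150+(pt[0]+.5)/4-.5,165+(pt[1]+.5)/4-.5)),(s,(200+ps[0]/3.3,200+ps[1]/3.3))]:
        c,d=ray(g,u,v);d/=np.linalg.norm(d);M=np.eye(3)-np.outer(d,d);A.append(M);b.append(M@c)
    return np.linalg.solve(sum(A),sum(b))
def rep(n,Q):
    Q=np.array(Q)[:,:2];print(n,'ctr',Q.mean(0),[(np.linalg.norm(Q[(i+1)%len(Q)]-Q[i]).round(4),np.degrees(np.arctan2(*(Q[(i+1)%len(Q)]-Q[i])[::-1])).round(1)) for i in range(len(Q))])
rep('off',[T(p,.03) for p in [(572,217),(648,212),(672,508),(597,514)]])
rep('tray',[onz(f,*p,.032) for p in [(401,196),(501,190),(509,251),(408,259)]])
rep('boardfront',[T(p,.205) for p in [(527,132),(683,129)]])
rep('boardback',[T(p,.205) for p in [(525,100),(684,97)]])
rep('peg',[T((606,148),.178),T((604,233),.181)])
print(T((606,148),.178),T((604,233),.181))
print('tri tip',tri((604,233),(323,94)),'root',tri((606,148),(268,88)))
rep('blade',[T(p,.18) for p in [(49,290),(127,262),(131,270),(55,299)]])
rep('headnear',[T(p,.022) for p in [(72,350),(240,300)]])
print('head base near',T((77,372),.005),T((258,313),.005),'head top far right',T((245,277),.022))
E
python3 m.py
```

```text
off ctr [0.5383 0.0129] [(np.float64(0.0438), np.float64(-87.4)), (np.float64(0.1704), np.float64(-176.6)), (np.float64(0.0425), np.float64(93.3)), (np.float64(0.1709), np.float64(3.9))]
tray ctr [ 0.603  -0.3324] [(np.float64(0.2331), np.float64(-87.7)), (np.float64(0.1431), np.float64(-176.5)), (np.float64(0.2323), np.float64(93.3)), (np.float64(0.1471), np.float64(3.8))]
boardfront ctr [0.6345 0.0164] [(np.float64(0.078), np.float64(-90.0)), (np.float64(0.078), np.float64(90.0))]
boardback ctr [0.6509 0.0164] [(np.float64(0.0797), np.float64(-90.1)), (np.float64(0.0797), np.float64(89.9))]
peg ctr [0.609  0.0175] [(np.float64(0.0446), np.float64(177.8)), (np.float64(0.0446), np.float64(-2.2))]
[0.6313 0.0167 0.178 ] [0.5867 0.0184 0.181 ]
tri tip [0.5859 0.0179 0.1812] root [0.6327 0.0173 0.1752]
blade ctr [0.568  0.2783] [(np.float64(0.0414), np.float64(-71.0)), (np.float64(0.0046), np.float64(-153.5)), (np.float64(0.0406), np.float64(110.2)), (np.float64(0.0056), np.float64(33.6))]
headnear ctr [0.566 0.28 ] [(np.float64(0.0996), np.float64(-74.3)), (np.float64(0.0996), np.float64(105.7))]
head base near [0.5418 0.3292 0.005 ] [0.5741 0.2247 0.005 ] head top far right [0.5928 0.2292 0.022 ]
```

```bash
python3 -m handwheel '[{"wz":0.175},{"wz":0.172},{"dx":2.45,"dy":-4.73},{"dx":2.45,"dy":-4.73},{"dx":2.45,"dy":-4.73},{"dx":2.45,"dy":-4.73},{"dx":2.45,"dy":-4.73},{"dx":2.45,"dy":-4.73}]'; python3 -m handwheel '[{"dx":2.45,"dy":-4.73},{"dx":2.45,"dy":-4.73},{"dx":2.45,"dy":-4.73},{"dx":2.45,"dy":-4.73},{"dx":2.45,"dy":-4.73},{"dx":2.45,"dy":-4.73},{},{}]'
```

```text
schema error: expected keys dx, dy, dz, wx, wy, wz, claw
schema error: expected keys dx, dy, dz, wx, wy, wz, claw
```

```bash
python3 -m handwheel '[{"dx":0,"dy":0,"dz":0,"wx":0,"wy":0,"wz":0.175,"claw":100},{"dx":0,"dy":0,"dz":0,"wx":0,"wy":0,"wz":0.172,"claw":100},{"dx":2.45,"dy":-4.73,"dz":0,"wx":0,"wy":0,"wz":0,"claw":100},{"dx":2.45,"dy":-4.73,"dz":0,"wx":0,"wy":0,"wz":0,"claw":100},{"dx":2.45,"dy":-4.73,"dz":0,"wx":0,"wy":0,"wz":0,"claw":100},{"dx":2.45,"dy":-4.73,"dz":0,"wx":0,"wy":0,"wz":0,"claw":100}]'
```

```text
clock: 1.95
position: [0.3344, -0.3777, 0.2314]
tool_rot: [3.141, -0.0, 0.06]
force: [1.7, -0.3, -0.2]
grip_width: 0.0854
finger_force: 0.0
```

```bash
python3 -m handwheel '[{"dx":2.43,"dy":-4.72,"dz":0,"wx":0,"wy":0,"wz":0,"claw":100},{"dx":2.43,"dy":-4.72,"dz":0,"wx":0,"wy":0,"wz":0,"claw":100},{"dx":2.43,"dy":-4.72,"dz":0,"wx":0,"wy":0,"wz":0,"claw":100},{"dx":2.43,"dy":-4.72,"dz":0,"wx":0,"wy":0,"wz":0,"claw":100},{"dx":2.43,"dy":-4.72,"dz":0,"wx":0,"wy":0,"wz":0,"claw":100},{"dx":2.43,"dy":-4.72,"dz":0,"wx":0,"wy":0,"wz":0,"claw":100},{"dx":2.43,"dy":-4.72,"dz":0,"wx":0,"wy":0,"wz":0,"claw":100},{"dx":2.43,"dy":-4.72,"dz":0,"wx":0,"wy":0,"wz":0,"claw":100}]'; python3 - <<'E'
from h import *
np.set_printoptions(precision=4,suppress=True)
o=monitor.observe();print(o['position'],o['tool_rot'])
f=grab('wrist','w1.png')
for m in optics.masks_of('off_cut','wrist')[:2]:
    b=cv2.boxPoints(cv2.minAreaRect(np.argwhere(m['region'])[:,::-1].astype(np.float32)))
    print(m['p'],m['rect'],np.array([onz(f,*q,.03)[:2] for q in b]))
E
```

```text
clock: 2.95
position: [0.5059, 0.0109, 0.2315]
tool_rot: [3.142, -0.001, 0.06]
force: [0.8, -1.6, -0.8]
grip_width: 0.0857
finger_force: 0.0
[0.5059 0.0109 0.2315] [ 3.1415 -0.0006  0.0597]
0.97 [564.5, 251.5, 74.1, 116.0] [[ 0.3546 -0.28  ]
 [ 0.4747 -0.3268]
 [ 0.4387 -0.3885]
 [ 0.3113 -0.3459]]
0.66 [296.6, 76.1, 46.3, 172.5] [[ 0.4524  0.036 ]
 [ 0.6211  0.0422]
 [ 0.6237 -0.0028]
 [ 0.4554 -0.0157]]
```

View pics/w1.png

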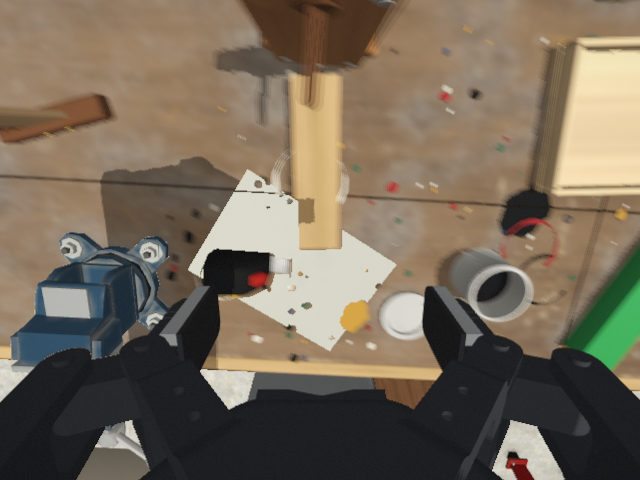

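The wrist view shows the pine bar at (315,160), directly ahead between the fingers. The tape (240,270) and tin (495,285) are clear, so I'm descending.

```bash
python3 -m handwheel '[{"dx":-0.3,"dy":-0.2,"dz":4.5,"wx":0,"wy":0,"wz":0,"claw":100},{"dx":0,"dy":0,"dz":4.5,"wx":0,"wy":0,"wz":0,"claw":100},{"dx":0,"dy":0,"dz":4.5,"wx":0,"wy":0,"wz":0,"claw":100},{"dx":0,"dy":0,"dz":4.5,"wx":0,"wy":0,"wz":0,"claw":100},{"dx":0,"dy":0,"dz":3,"wx":0,"wy":0,"wz":0,"claw":100},{"dx":0,"dy":0,"dz":1.3,"wx":0,"wy":0,"wz":0,"claw":100},{"dx":0,"dy":0,"dz":0,"wx":0,"wy":0,"wz":0,"claw":100}]' 50
```

```text
clock: 3.92
position: [0.5021, 0.011, 0.0082]
tool_rot: [3.142, 0.001, 0.06]
force: [-0.3, 0.0, -0.4]
grip_width: 0.0854
finger_force: 0.0
```

```bash
python3 -m handwheel '[{"dx":0,"dy":0,"dz":0,"wx":0,"wy":0,"wz":0,"claw":0},{"dx":0,"dy":0,"dz":0,"wx":0,"wy":0,"wz":0,"claw":0},{"dx":0,"dy":0,"dz":0,"wx":0,"wy":0,"wz":0,"claw":0},{"dx":0,"dy":0,"dz":0,"wx":0,"wy":0,"wz":0,"claw":0},{"dx":0,"dy":0,"dz":0,"wx":0,"wy":0,"wz":0,"claw":0},{"dx":0,"dy":0,"dz":0,"wx":0,"wy":0,"wz":0,"claw":0}]' 50
```

```text
clock: 4.68
position: [0.5027, 0.0111, 0.0093]
tool_rot: [3.141, -0.001, 0.06]
force: [-2.6, -0.8, 12.8]
grip_width: 0.044
finger_force: 49.7
```

```bash
python3 -m handwheel '[{"dx":0,"dy":0,"dz":-3,"wx":0,"wy":0,"wz":0,"claw":0},{"dx":0,"dy":0,"dz":-4.5,"wx":0,"wy":0,"wz":0,"claw":0},{"dx":0,"dy":0,"dz":0,"wx":0,"wy":0,"wz":0,"claw":0},{"dx":0,"dy":4,"dz":0,"wx":0,"wy":0,"wz":0,"claw":0},{"dx":0,"dy":5,"dz":0,"wx":0,"wy":0,"wz":0,"claw":0},{"dx":0,"dy":5,"dz":0,"wx":0,"wy":0,"wz":0,"claw":0},{"dx":0,"dy":4,"dz":0,"wx":0,"wy":0,"wz":0,"claw":0}]' 50
```

```text
clock: 5.55
position: [0.5124, -0.1707, 0.0827]
tool_rot: [3.141, 0.001, 0.059]
force: [1.3, 0.4, -2.1]
grip_width: 0.044
finger_force: 52.8
```

```bash
python3 -m handwheel '[{"dx":0,"dy":0,"dz":0,"wx":0,"wy":0,"wz":-0.157,"claw":0},{"dx":0,"dy":0,"dz":0,"wx":0,"wy":0,"wz":-0.157,"claw":0},{"dx":0,"dy":0,"dz":0,"wx":0,"wy":0,"wz":-0.157,"claw":0},{"dx":0,"dy":0,"dz":0,"wx":0,"wy":0,"wz":-0.157,"claw":0},{"dx":0,"dy":0,"dz":0,"wx":0,"wy":0,"wz":-0.157,"claw":0},{"dx":0,"dy":0,"dz":0,"wx":0,"wy":0,"wz":-0.157,"claw":0},{"dx":0,"dy":0,"dz":0,"wx":0,"wy":0,"wz":-0.157,"claw":0},{"dx":0,"dy":0,"dz":0,"wx":0,"wy":0,"wz":-0.157,"claw":0}]' 50; python3 -m handwheel '[{"dx":0,"dy":0,"dz":0,"wx":0,"wy":0,"wz":-0.157,"claw":0},{"dx":0,"dy":0,"dz":0,"wx":0,"wy":0,"wz":-0.157,"claw":0},{"dx":0,"dy":0,"dz":0,"wx":0,"wy":0,"wz":0,"claw":0}]'
```

```text
clock: 6.55
position: [0.5126, -0.1685, 0.0827]
tool_rot: [-3.141, -0.0, 1.321]
force: [0.1, -1.6, -1.4]
grip_width: 0.0436
finger_force: 52.6
clock: 6.92
position: [0.5125, -0.1686, 0.0827]
tool_rot: [-3.141, -0.001, 1.629]
force: [0.5, -1.3, -1.5]
grip_width: 0.0442
finger_force: 52.7
```

```bash
python3 -m handwheel '[{"dx":-4.1,"dy":1.61,"dz":0,"wx":0,"wy":0,"wz":0,"claw":0},{"dx":-4.1,"dy":1.61,"dz":0,"wx":0,"wy":0,"wz":0,"claw":0},{"dx":-4.1,"dy":1.61,"dz":0,"wx":0,"wy":0,"wz":0,"claw":0},{"dx":-4.1,"dy":1.61,"dz":0,"wx":0,"wy":0,"wz":0,"claw":0},{"dx":-4.1,"dy":1.61,"dz":0,"wx":0,"wy":0,"wz":0,"claw":0},{"dx":0,"dy":0,"dz":0,"wx":0,"wy":0,"wz":0,"claw":0}]'; python3 - <<'E'
from h import *
f=grab('top');im=cv2.resize(f['frame'][160:300,370:530],None,fx=4,fy=4,interpolation=cv2.INTER_CUBIC)
cv2.imwrite('pics/t2.png',im);print(monitor.observe()['position'])
E
```

```text
clock: 7.68
position: [0.6053, -0.3715, 0.0821]
tool_rot: [-3.141, 0.001, 1.622]
force: [0.4, 0.9, -2.2]
grip_width: 0.0436
finger_force: 52.7
[ 0.60511106 -0.36924424  0.08223902]
```

View pics/t2.png

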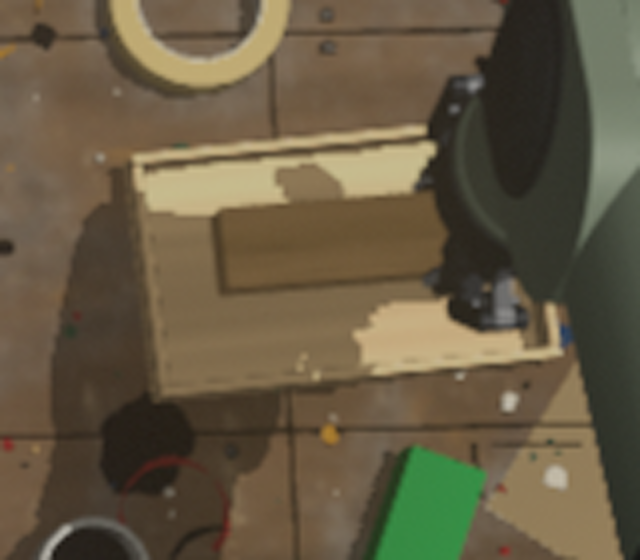

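The bar (crop 220–440, 200–290) is over the tray and aligned with it, so I'm lowering it.

```bash
python3 -m handwheel '[{"dx":0,"dy":0,"dz":2.5,"wx":0,"wy":0,"wz":0,"claw":0},{"dx":0,"dy":0,"dz":2.5,"wx":0,"wy":0,"wz":0,"claw":0},{"dx":0,"dy":0,"dz":1,"wx":0,"wy":0,"wz":0,"claw":0},{"dx":0,"dy":0,"dz":0.5,"wx":0,"wy":0,"wz":0,"claw":0},{"dx":0,"dy":0,"dz":0,"wx":0,"wy":0,"wz":0,"claw":0}]'
```

```text
clock: 8.35
position: [0.6055, -0.3684, 0.0183]
tool_rot: [3.141, -0.0, 1.63]
force: [-0.7, -0.5, -1.3]
grip_width: 0.0438
finger_force: 52.7
```

```bash
python3 -m handwheel '[{"dx":0,"dy":0,"dz":0.2,"wx":0,"wy":0,"wz":0,"claw":0},{"dx":0,"dy":0,"dz":0,"wx":0,"wy":0,"wz":0,"claw":75},{"dx":0,"dy":0,"dz":0,"wx":0,"wy":0,"wz":0,"claw":75},{"dx":0,"dy":0,"dz":0,"wx":0,"wy":0,"wz":0,"claw":75},{"dx":0,"dy":0,"dz":-1,"wx":0,"wy":0,"wz":0,"claw":75},{"dx":0,"dy":0,"dz":-4,"wx":0,"wy":0,"wz":0,"claw":75},{"dx":0,"dy":0,"dz":-6,"wx":0,"wy":0,"wz":0,"claw":75},{"dx":0,"dy":0,"dz":-6,"wx":0,"wy":0,"wz":0,"claw":75}]'
```

```text
clock: 9.35
position: [0.6052, -0.3683, 0.1889]
tool_rot: [3.141, -0.0, 1.63]
force: [0.4, 0.4, -0.4]
grip_width: 0.0639
finger_force: 0.0
```

```bash
python3 -m handwheel '[{"dx":0,"dy":0,"dz":-1,"wx":0,"wy":0,"wz":0.166,"claw":100},{"dx":0,"dy":0,"dz":-1,"wx":0,"wy":0,"wz":0.166,"claw":100},{"dx":0,"dy":0,"dz":-1,"wx":0,"wy":0,"wz":0.166,"claw":100},{"dx":0,"dy":0,"dz":-1,"wx":0,"wy":0,"wz":0.166,"claw":100},{"dx":0,"dy":0,"dz":-1,"wx":0,"wy":0,"wz":0.166,"claw":100},{"dx":0,"dy":0,"dz":-1,"wx":0,"wy":0,"wz":0.166,"claw":100},{"dx":0,"dy":0,"dz":-1,"wx":0,"wy":0,"wz":0.166,"claw":100},{"dx":0,"dy":0,"dz":-1,"wx":0,"wy":0,"wz":0.166,"claw":100}]'
python3 - <<'E'
from h import *
np.set_printoptions(precision=4,suppress=True)
f=grab('top')
for m in optics.masks_of('off_cut','top')[:2]:
    b=cv2.boxPoints(cv2.minAreaRect(np.argwhere(m['region'])[:,::-1].astype(np.float32)))
    print(m['p'],m['rect'],np.mean([onz(f,*q,.036)[:2] for q in b],0),f['frame'][m['region']].mean(0))
o=monitor.observe();p=o['position'];y=o['tool_rot'][2];d=np.array([.569,.279])-p[:2]
print(p,y,'dx',d@[np.cos(y),np.sin(y)],'dy',d@[np.sin(y),-np.cos(y)])
E
```

```text
clock: 10.35
position: [0.6054, -0.3682, 0.2675]
tool_rot: [3.141, -0.001, 0.297]
force: [-0.1, 0.4, -0.5]
grip_width: 0.0854
finger_force: 0.0
0.88 [414.5, 212.7, 79.5, 24.6] [ 0.6    -0.3307] [ 71.8123 110.3729 136.6022]
0.76 [447.9, 273.0, 45.6, 77.1] [ 0.4067 -0.3529] [ 64.0278 128.9935  55.5579]
[ 0.6059 -0.3683  0.2682] 0.2995875684301752 dx 0.15580732896134014 dy -0.6294005191829233
```

The off-cut is in the tray, about 3 mm from the middle. Next I'm moving to the T-square.

```bash
python3 -m handwheel '[{"dx":1.2,"dy":-4.84,"dz":0,"wx":0,"wy":0,"wz":0,"claw":100},{"dx":1.2,"dy":-4.84,"dz":0,"wx":0,"wy":0,"wz":0,"claw":100},{"dx":1.2,"dy":-4.84,"dz":0,"wx":0,"wy":0,"wz":0,"claw":100},{"dx":1.2,"dy":-4.84,"dz":0,"wx":0,"wy":0,"wz":0,"claw":100},{"dx":1.2,"dy":-4.84,"dz":0,"wx":0,"wy":0,"wz":0,"claw":100},{"dx":1.2,"dy":-4.84,"dz":0,"wx":0,"wy":0,"wz":0,"claw":100},{"dx":1.2,"dy":-4.84,"dz":0,"wx":0,"wy":0,"wz":0,"claw":100},{"dx":1.2,"dy":-4.84,"dz":0,"wx":0,"wy":0,"wz":0,"claw":100}]'
python3 -m handwheel '[{"dx":1.2,"dy":-4.84,"dz":0,"wx":0,"wy":0,"wz":0,"claw":100},{"dx":1.2,"dy":-4.84,"dz":0,"wx":0,"wy":0,"wz":0,"claw":100},{"dx":0,"dy":-4.84,"dz":0,"wx":0,"wy":0,"wz":0,"claw":100},{"dx":-2,"dy":-4.84,"dz":0,"wx":0,"wy":0,"wz":0,"claw":100},{"dx":0,"dy":-4.86,"dz":0,"wx":0,"wy":0,"wz":0,"claw":100},{"dx":0,"dy":0,"dz":0,"wx":0,"wy":0,"wz":0,"claw":100}]'
python3 - <<'E'
from h import *
np.set_printoptions(precision=4,suppress=True)
o=monitor.observe();p=o['position'];y=o['tool_rot'][2];d=np.array([.569,.279])-p[:2]
print(p,y,'dx',d@[np.cos(y),np.sin(y)],'dy',d@[np.sin(y),-np.cos(y)])
f=grab('wrist','w2.png')
for c in [(-.003,-.02),(.003,-.02),(.003,.02),(-.003,.02)]:
    a=np.radians(17.3);q=[.569+c[0]*np.cos(a)-c[1]*np.sin(a),.279+c[0]*np.sin(a)+c[1]*np.cos(a),.18];print(proj(f,q))
E
```

```text
clock: 11.45
position: [0.5815, 0.0314, 0.2664]
tool_rot: [3.141, -0.0, 0.307]
force: [0.4, 0.6, 0.2]
grip_width: 0.0854
finger_force: 0.0
clock: 12.2
position: [0.5118, 0.2659, 0.2666]
tool_rot: [-3.14, -0.0, 0.312]
force: [-0.0, -1.3, 0.2]
grip_width: 0.0854
finger_force: 0.0
[0.5118 0.2659 0.2666] 0.31194295923988835 dx 0.0584350075215073 dy 0.0051196369068334125
[np.float64(359.73629284912), np.float64(152.96045721568623)]
[np.float64(360.11407204738595), np.float64(143.46984369733406)]
[np.float64(298.16636741633084), np.float64(142.896212919802)]
[np.float64(298.25273242549036), np.float64(152.394968272681)]
```

View pics/w2.png

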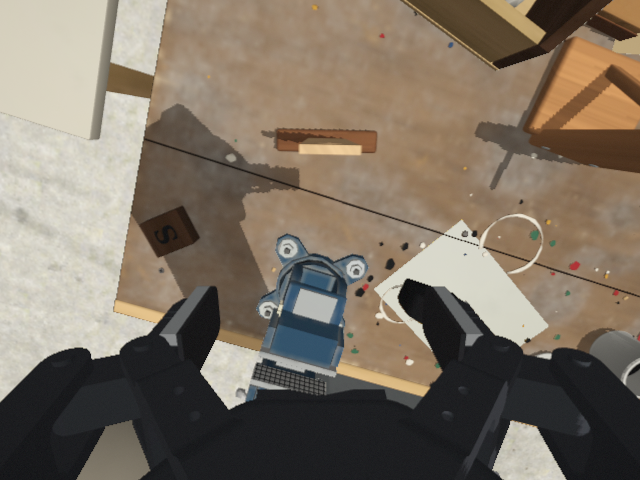

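The wrist view shows the blade top at (299–361, 144–154), within 1 px of the prediction. The vise is clear behind it.

```bash
python3 -m handwheel '[{"dx":2.9,"dy":0.25,"dz":0,"wx":0,"wy":0,"wz":0,"claw":100},{"dx":2.9,"dy":0.25,"dz":0,"wx":0,"wy":0,"wz":0.01,"claw":100},{"dx":0,"dy":0,"dz":0,"wx":0,"wy":0,"wz":0,"claw":100}]'
python3 - <<'E'
from h import *
np.set_printoptions(precision=4,suppress=True)
o=monitor.observe();p=o['position'];y=o['tool_rot'][2];d=np.array([.569,.279])-p[:2]
print(p,y,'dx',d@[np.cos(y),np.sin(y)],'dy',d@[np.sin(y),-np.cos(y)])
f=grab('wrist','w3.png');print(-np.array(f['R']).T@np.array(f['t'])-p)
E
```

```text
clock: 12.62
position: [0.5724, 0.2732, 0.2656]
tool_rot: [3.141, 0.0, 0.292]
force: [0.4, -0.3, -0.9]
grip_width: 0.0854
finger_force: 0.0
[0.5724 0.2732 0.2656] 0.29195263978400243 dx -0.0015870545609708707 dy -0.006485457527325
[0.0677 0.0209 0.1426]
```

```bash
python3 -m handwheel '[{"dx":-0.15,"dy":-0.6,"dz":0,"wx":0,"wy":0,"wz":-0.01,"claw":100},{"dx":0,"dy":0,"dz":3,"wx":0,"wy":0,"wz":0,"claw":100},{"dx":0,"dy":0,"dz":3,"wx":0,"wy":0,"wz":0,"claw":100},{"dx":0,"dy":0,"dz":3,"wx":0,"wy":0,"wz":0,"claw":100},{"dx":0,"dy":0,"dz":3.3,"wx":0,"wy":0,"wz":0,"claw":100},{"dx":0,"dy":0,"dz":0,"wx":0,"wy":0,"wz":0,"claw":100}]' 25
```

```text
clock: 13.42
position: [0.566, 0.2795, 0.1419]
tool_rot: [3.141, 0.003, 0.303]
force: [-0.5, -0.7, -0.0]
grip_width: 0.0851
finger_force: 0.0
```

```bash
python3 -m handwheel '[{"dx":0.3,"dy":0,"dz":0,"wx":0,"wy":0,"wz":0,"claw":60},{"dx":0,"dy":0,"dz":0,"wx":0,"wy":0,"wz":0,"claw":55},{"dx":0,"dy":0,"dz":0,"wx":0,"wy":0,"wz":0,"claw":52},{"dx":0,"dy":0,"dz":0,"wx":0,"wy":0,"wz":0,"claw":48},{"dx":0,"dy":0,"dz":0,"wx":0,"wy":0,"wz":0,"claw":40},{"dx":0,"dy":0,"dz":0,"wx":0,"wy":0,"wz":0,"claw":20},{"dx":0,"dy":0,"dz":0,"wx":0,"wy":0,"wz":0,"claw":0},{"dx":0,"dy":0,"dz":0,"wx":0,"wy":0,"wz":0,"claw":0}]' 40
```

```text
clock: 14.42
position: [0.5708, 0.2806, 0.1438]
tool_rot: [3.141, -0.001, 0.301]
force: [1.2, -2.8, 6.7]
grip_width: 0.0391
finger_force: 40.1
```

```bash
python3 -m handwheel '[{"dx":0,"dy":0,"dz":-1,"wx":0,"wy":0,"wz":0,"claw":0},{"dx":0,"dy":0,"dz":-1,"wx":0,"wy":0,"wz":0,"claw":0},{"dx":0,"dy":0,"dz":0,"wx":0,"wy":0,"wz":0.08,"claw":0},{"dx":0,"dy":0,"dz":0,"wx":0,"wy":0,"wz":0.08,"claw":0},{"dx":0,"dy":0,"dz":0,"wx":0,"wy":0,"wz":0.08,"claw":0},{"dx":0,"dy":0,"dz":0,"wx":0,"wy":0,"wz":0.07,"claw":0},{"dx":0,"dy":0,"dz":0,"wx":0,"wy":0,"wz":0,"claw":0}]'
python3 -m handwheel '[{"dx":-0.33,"dy":2,"dz":0,"wx":0,"wy":0,"wz":0,"claw":0},{"dx":-0.33,"dy":3.5,"dz":0,"wx":0,"wy":0,"wz":0,"claw":0},{"dx":-0.33,"dy":4,"dz":0,"wx":0,"wy":0,"wz":0,"claw":0},{"dx":-0.33,"dy":4,"dz":0,"wx":0,"wy":0,"wz":0,"claw":0},{"dx":-0.33,"dy":4,"dz":0,"wx":0,"wy":0,"wz":0,"claw":0},{"dx":-0.33,"dy":4,"dz":0,"wx":0,"wy":0,"wz":0,"claw":0},{"dx":-0.33,"dy":3,"dz":0,"wx":0,"wy":0,"wz":0,"claw":0},{"dx":0,"dy":1.8,"dz":0,"wx":0,"wy":0,"wz":0,"claw":0}]'
python3 -m handwheel '[{"dx":0,"dy":0,"dz":0,"wx":0,"wy":0,"wz":0,"claw":0},{"dx":0,"dy":0,"dz":0,"wx":0,"wy":0,"wz":0,"claw":0}]'
python3 - <<'E'
from h import *
s=grab('scene');p=monitor.observe()['position'];print(p)
cv2.imwrite('pics/s3.png',cv2.resize(s['frame'][200:330,220:350],None,fx=4.5,fy=4.5,interpolation=cv2.INTER_CUBIC))
for X in [[p[0],p[1],.1795],[.586,.018,.181],[.632,.017,.178]]:print((np.array(proj(s,X))-[220,200])*4.5)
w=grab('wrist','w4.png')
for X in [[.586,.018,.181],[p[0],p[1],p[2]+.036]]:print(proj(w,X))
E
```

```text
clock: 15.3
position: [0.5704, 0.2811, 0.1639]
tool_rot: [-3.141, -0.0, -0.008]
force: [0.3, -0.6, -1.1]
grip_width: 0.0395
finger_force: 40.5
clock: 16.3
position: [0.5446, 0.0158, 0.1636]
tool_rot: [3.141, -0.0, -0.009]
force: [-0.2, -0.5, -1.5]
grip_width: 0.0393
finger_force: 40.7
clock: 16.55
position: [0.5452, 0.0191, 0.1634]
tool_rot: [-3.141, -0.0, -0.007]
force: [0.4, 0.3, -1.4]
grip_width: 0.0392
finger_force: 40.7
[0.54515697 0.01928217 0.16332415]
[412.9441068 148.0186026]
[348.48682767 128.2421076 ]
[278.63504026 115.47123666]
[np.float64(323.90099221103276), np.float64(211.70254230953327)]
[np.float64(321.3522688165731), np.float64(336.0132547024147)]
```

View pics/s3.png

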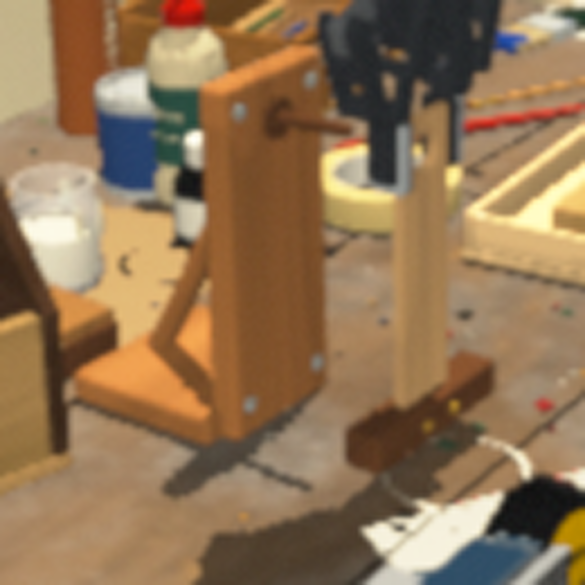

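View pics/w4.png

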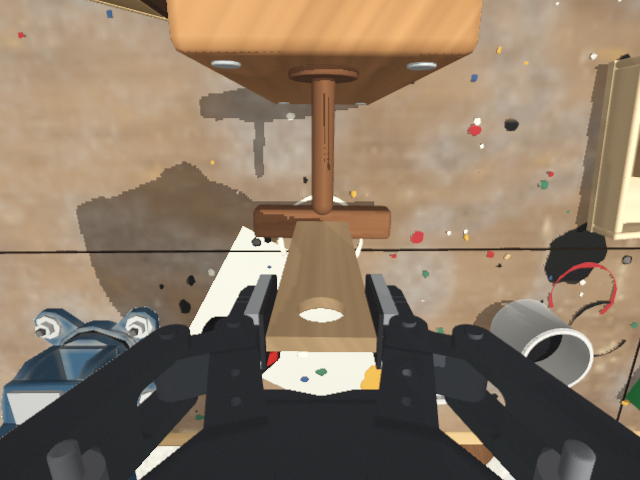

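The scene crop shows the T-square held upright in front of the peg. In the wrist view the peg tip is at (323,212), the eye at (322,315) and the head at (322,222), so sideways alignment is good. Next I'm checking tilt and height against a model.

```bash
python3 - <<'E'
from h import *
np.set_printoptions(precision=1,suppress=True)
s=grab('scene');w=grab('wrist');p=monitor.observe()['position'];print(p)
e=p+[0,0,.0162]
for n,o in [('eye+x',(.003,0,0)),('eye-x',(-.003,0,0)),('top+x',(.003,0,.02)),('top-x',(-.003,0,.02)),('top -x +y',(-.003,.02,.02)),('top -x -y',(-.003,-.02,.02)),('headtop+x+y',(.012,.055,-.138)),('headtop+x-y',(.012,-.055,-.138)),('headbot -x+y',(-.012,.055,-.16)),('headtop -x-y',(-.012,-.055,-.138))]:
    print(n,'wrist',np.array(proj(w,e+o)),'scenecrop',(np.array(proj(s,e+o))-[220,200])*4.5)
E
```

```text
[0.5 0.  0.2]
eye+x wrist [321.7 301.4] scenecrop [408.5 146.7]
eye-x wrist [321.8 314.6] scenecrop [418.4 149.1]
top+x wrist [321.9 328.9] scenecrop [408.4 109.7]
top-x wrist [322.  343.7] scenecrop [418.3 112. ]
top -x +y wrist [265.9 344.1] scenecrop [395.7 124. ]
top -x -y wrist [378.2 343.3] scenecrop [440.2 100.4]
headtop+x+y wrist [250.8 206.7] scenecrop [334.7 426.2]
headtop+x-y wrist [391.2 205.6] scenecrop [451.3 343.7]
headbot -x+y wrist [257.5 228.3] scenecrop [373.5 476.8]
headtop -x-y wrist [389.7 234.9] scenecrop [487.9 354.8]
```

The eye is about 3 mm behind the tool axis and level with the peg. Inserting now.

```bash
python3 -m handwheel '[{"dx":0.8,"dy":0.1,"dz":-0.1,"wx":0,"wy":0,"wz":0,"claw":0},{"dx":0.8,"dy":0,"dz":0,"wx":0,"wy":0,"wz":0,"claw":0},{"dx":0.8,"dy":0,"dz":0,"wx":0,"wy":0,"wz":0,"claw":0},{"dx":0.8,"dy":0,"dz":0,"wx":0,"wy":0,"wz":0,"claw":0},{"dx":0.8,"dy":0,"dz":0,"wx":0,"wy":0,"wz":0,"claw":0},{"dx":0.5,"dy":0,"dz":0,"wx":0,"wy":0,"wz":0,"claw":0},{"dx":0,"dy":0,"dz":0,"wx":0,"wy":0,"wz":0,"claw":0}]'
```

```text
clock: 17.62
position: [0.5903, 0.0167, 0.1642]
tool_rot: [-3.141, 0.0, -0.008]
force: [-0.5, -0.8, -1.5]
grip_width: 0.0395
finger_force: 40.7
```

```bash
python3 -m handwheel '[{"dx":0.8,"dy":-0.05,"dz":0,"wx":0,"wy":0,"wz":0,"claw":0},{"dx":0.8,"dy":0,"dz":0,"wx":0,"wy":0,"wz":0,"claw":0},{"dx":0.4,"dy":0,"dz":0,"wx":0,"wy":0,"wz":0,"claw":0},{"dx":0,"dy":0,"dz":0,"wx":0,"wy":0,"wz":0,"claw":0},{"dx":0,"dy":0,"dz":0.2,"wx":0,"wy":0,"wz":0,"claw":0},{"dx":0,"dy":0,"dz":0.2,"wx":0,"wy":0,"wz":0,"claw":0},{"dx":0,"dy":0,"dz":0,"wx":0,"wy":0,"wz":0,"claw":0}]'; python3 - <<'E'
from h import *
s=grab('scene');w=grab('wrist')
a=cv2.resize(s['frame'][200:330,220:320],(400,520),interpolation=cv2.INTER_CUBIC)
b=cv2.resize(w['frame'][40:430,170:470],(400,520))
cv2.imwrite('pics/f.png',np.hstack([a,b]))
E
```

```text
clock: 18.5
position: [0.6099, 0.017, 0.1601]
tool_rot: [3.142, 0.0, -0.008]
force: [0.2, -0.0, -0.8]
grip_width: 0.0392
finger_force: 40.7
```

View pics/f.png

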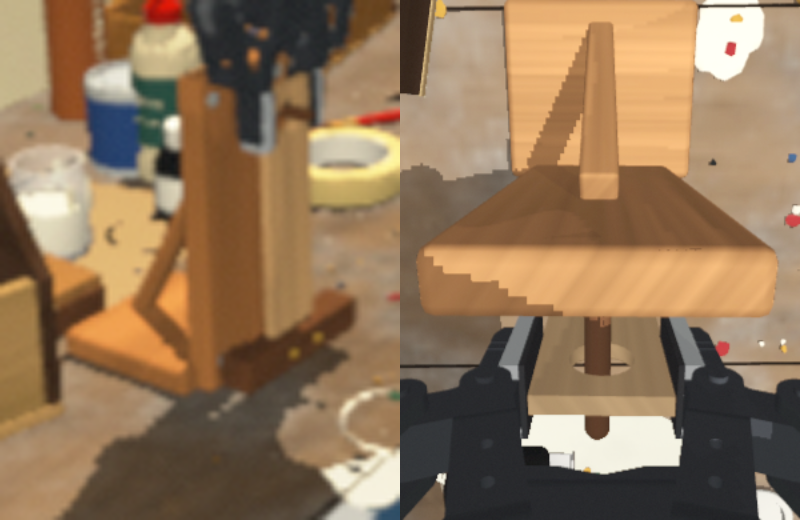

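The peg passes through the eye: its tip shows in front of the blade at (597,430) in the right panel. Next I'm lowering until the weight is on the peg.

```bash
python3 -m handwheel '[{"dx":0,"dy":0,"dz":0.15,"wx":0,"wy":0,"wz":0,"claw":0},{"dx":0,"dy":0,"dz":0,"wx":0,"wy":0,"wz":0,"claw":0}]';  python3 -m handwheel '[{"dx":0,"dy":0,"dz":0.1,"wx":0,"wy":0,"wz":0,"claw":0},{"dx":0,"dy":0,"dz":0,"wx":0,"wy":0,"wz":0,"claw":0}]'
```

```text
clock: 18.85
position: [0.61, 0.017, 0.1587]
tool_rot: [-3.142, 0.0, -0.008]
force: [0.1, 0.2, -1.6]
grip_width: 0.0393
finger_force: 40.7
clock: 19.1
position: [0.6101, 0.017, 0.1577]
tool_rot: [-3.142, 0.0, -0.008]
force: [0.0, -0.3, -1.9]
grip_width: 0.0393
finger_force: 40.7
```

```bash
python3 -m handwheel '[{"dx":0,"dy":0,"dz":0.1,"wx":0,"wy":0,"wz":0,"claw":0},{"dx":0,"dy":0,"dz":0,"wx":0,"wy":0,"wz":0,"claw":0}]';  python3 -m handwheel '[{"dx":0,"dy":0,"dz":0.1,"wx":0,"wy":0,"wz":0,"claw":0},{"dx":0,"dy":0,"dz":0,"wx":0,"wy":0,"wz":0,"claw":0}]'
```

```text
clock: 19.35
position: [0.6102, 0.017, 0.1571]
tool_rot: [3.142, -0.0, -0.008]
force: [-2.2, -1.3, 4.0]
grip_width: 0.0392
finger_force: 41.4
clock: 19.6
position: [0.6103, 0.0171, 0.1568]
tool_rot: [3.142, -0.001, -0.008]
force: [-6.2, -0.4, 14.8]
grip_width: 0.0393
finger_force: 42.5
```

Contact with the peg. I'll back off 1.5 mm and release gently.

```bash
python3 -m handwheel '[{"dx":0,"dy":0,"dz":-0.15,"wx":0,"wy":0,"wz":0,"claw":0},{"dx":0,"dy":0,"dz":0,"wx":0,"wy":0,"wz":0,"claw":49},{"dx":0,"dy":0,"dz":0,"wx":0,"wy":0,"wz":0,"claw":55},{"dx":0,"dy":0,"dz":0,"wx":0,"wy":0,"wz":0,"claw":65},{"dx":0,"dy":0,"dz":0,"wx":0,"wy":0,"wz":0,"claw":75},{"dx":0,"dy":0,"dz":0,"wx":0,"wy":0,"wz":0,"claw":75},{"dx":0,"dy":0,"dz":0,"wx":0,"wy":0,"wz":0,"claw":75}]' 20
```

```text
clock: 20.48
position: [0.6101, 0.017, 0.1573]
tool_rot: [-3.142, 0.0, -0.008]
force: [0.3, -0.5, -0.3]
grip_width: 0.0643
finger_force: 0.0
```

```bash
python3 -m handwheel '[{"dx":0,"dy":0,"dz":-1,"wx":0,"wy":0,"wz":0,"claw":75},{"dx":0,"dy":0,"dz":-2,"wx":0,"wy":0,"wz":0,"claw":75},{"dx":0,"dy":0,"dz":-3,"wx":0,"wy":0,"wz":0,"claw":75},{"dx":0,"dy":0,"dz":-4,"wx":0,"wy":0,"wz":0,"claw":75},{"dx":-4,"dy":0,"dz":0,"wx":0,"wy":0,"wz":0,"claw":75},{"dx":-4,"dy":0,"dz":0,"wx":0,"wy":0,"wz":0,"claw":75},{"dx":0,"dy":0,"dz":0,"wx":0,"wy":0,"wz":0,"claw":75},{"dx":0,"dy":0,"dz":0,"wx":0,"wy":0,"wz":0,"claw":75}]'
python3 -m handwheel '[{"dx":0,"dy":0,"dz":0,"wx":0,"wy":0,"wz":0,"claw":75},{"dx":0,"dy":0,"dz":0,"wx":0,"wy":0,"wz":0,"claw":75},{"dx":0,"dy":0,"dz":0,"wx":0,"wy":0,"wz":0,"claw":75},{"dx":0,"dy":0,"dz":0,"wx":0,"wy":0,"wz":0,"claw":75},{"dx":0,"dy":0,"dz":0,"wx":0,"wy":0,"wz":0,"claw":75},{"dx":0,"dy":0,"dz":0,"wx":0,"wy":0,"wz":0,"claw":75},{"dx":0,"dy":0,"dz":0,"wx":0,"wy":0,"wz":0,"claw":75},{"dx":0,"dy":0,"dz":0,"wx":0,"wy":0,"wz":0,"claw":75}]'
python3 - <<'E'
from h import *
np.set_printoptions(precision=3,suppress=True)
for c in ['scene','scene','top']:
    f=grab(c)
    for n in ['tsquare','off_cut']:
        m=optics.masks_of(n,c)
        for k in m[:2]: print(c,n,round(k['p'],2),k['rect'])
    e=np.array([.608,.017,.1735]);P=np.array([proj(f,e+[a,b,z]) for a,b,z in [(x*.012,y*.055,q) for x in(-1,1) for y in(-1,1) for q in(-.16,-.138)]+[(x*.003,y*.02,.02) for x in(-1,1) for y in(-1,1)]])
    print('pred hanging rect',P.min(0),P.max(0)-P.min(0))
E
```

```text
clock: 21.48
position: [0.5307, 0.0176, 0.2581]
tool_rot: [-3.142, -0.001, -0.008]
force: [-0.4, -0.4, 0.3]
grip_width: 0.0639
finger_force: 0.0
clock: 22.48
position: [0.5301, 0.0177, 0.2573]
tool_rot: [3.142, 0.0, -0.008]
force: [-0.2, 1.1, -0.6]
grip_width: 0.0636
finger_force: 0.0
scene tsquare 0.84 [277.2, 220.1, 34.8, 79.3]
scene off_cut 0.66 [399.1, 240.3, 53.5, 31.9]
scene off_cut 0.55 [342.7, 228.3, 34.2, 25.3]
pred hanging rect [273.506 218.802] [34.421 81.392]
scene tsquare 0.69 [275.3, 220.1, 35.6, 80.7]
scene off_cut 0.94 [398.9, 241.0, 52.1, 28.7]
scene off_cut 0.6 [342.1, 227.4, 36.9, 25.6]
pred hanging rect [273.506 218.802] [34.421 81.392]
top off_cut 0.82 [414.2, 212.2, 79.9, 27.3]
top off_cut 0.6 [444.9, 272.8, 46.7, 78.2]
pred hanging rect [278.664 209.706] [48.274 21.943]
```

```bash
for i in 1 2 3; do python3 -m handwheel '[{"dx":0,"dy":0,"dz":0,"wx":0,"wy":0,"wz":0,"claw":75},{"dx":0,"dy":0,"dz":0,"wx":0,"wy":0,"wz":0,"claw":75},{"dx":0,"dy":0,"dz":0,"wx":0,"wy":0,"wz":0,"claw":75},{"dx":0,"dy":0,"dz":0,"wx":0,"wy":0,"wz":0,"claw":75},{"dx":0,"dy":0,"dz":0,"wx":0,"wy":0,"wz":0,"claw":75},{"dx":0,"dy":0,"dz":0,"wx":0,"wy":0,"wz":0,"claw":75},{"dx":0,"dy":0,"dz":0,"wx":0,"wy":0,"wz":0,"claw":75},{"dx":0,"dy":0,"dz":0,"wx":0,"wy":0,"wz":0,"claw":75}]' | head -1; done
python3 - <<'E'
from h import *
F=[grab('scene')['frame'].astype(int)[200:320,240:330] for _ in range(5)]
print([int((abs(F[i]-F[0]).max(2)>25).sum()) for i in range(1,5)])
E
```

```text
clock: 23.92
clock: 24.92
clock: 25.92
[0, 0, 0, 0]
```

Nothing is moving in the frames, so I'm handing it in.

```bash
python3 -c "
from workcell import job_done
print(job_done())"
```

```text
the job is handed in; nothing more can be done
None
```

I laid the pine off-cut in the tray and hung the T-square on the peg by its eye, at rest with the robot clear; I handed the job in at about 26 s, and no verdict was returned.

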